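# Put the lids back on the specimen jars

## Robot

A 6-joint arm with a two-finger parallel gripper is mounted at the origin on the work surface. World frame = base frame: x ahead of the robot, y to its left, z up, the work surface at z = 0. Lengths are in mm, angles in rad, forces in N, time in s.
With the tool pointing down it reaches from about 325 to 1000 mm from the base axis. Payload 5.1 kg.
Tool frame: the origin (TCP) lies on the centre line of the jaws, within the pads' length; the fingertips stand robot.tip_reach ahead of it and the grasp point (between the pads) lies 11 mm behind it (robot.tip_reach is the distance from the TCP to the fingertips, in mm); z points along the fingers, y is the line along which they close (so a half turn about z gives the same grasp; the last joint's range is limited). The gripper opens to 85 mm and grips with 20 to 120 N. Pads are 22 mm wide; open, the fingers measure 114 mm over their backs; the gripper's body (76 mm by 85 mm) begins 54 mm behind the grasp point. The pads swing forward as they close: fully open they stand 13 mm farther back than shut.
Start: joints at [-1.335, 0.124, 1.65, -0, 1.367, -0.083], TCP at [203.695, -617.246, 239.322] pointing down, gripper open.
Joint ranges: [-2.61, 2.61], [-1.02, 2.33], [0.03, 2.71], [-1.35, 4.49], [0.32, 2.68], [-2.91, 2.91]. Speed limits (rad/s): [2.57, 2.57, 3.14, 3.14, 3.14, 3.14].

## Interface

Orientations are given as a unit quaternion [w, x, y, z].
In Python, from rig import sensors, get_image, workorder, robot gives the robot as it stands.
- The arm moves only by the shell command python3 -m pendant 'ROWS' [OPENING] [FORCE]. ROWS is JSON, a list of rows, each an object of numbers: "tx", "ty", "tz": the shift along the tool's x, y, z in m; "spin": the turn about the tool's z in rad. In form: [{"tx": .., "ty": .., "tz": .., "spin": ..}, ...]. A call has exactly 5 rows; each row shifts and turns the commanded pose from where the row before left it, along the tool's axes as they then stand; what a row does not reach is not made up. A row lasts 1/8 s, in which the tool goes at most 62.5 mm and 10.7 degrees, less where a joint would pass 70% of its speed; a pose out of reach is approached as far as the arm can. A call is refused whole if a number of a shift passes 0.0625 or a number of a turn 0.188, either way. A call with a gripper value outside its range is refused whole. OPENING is the opening, from 0 (shut) to 1 (fully open), set as the call begins (- or left out, the last holds). The fingers move at their own pace and stop on an object; FORCE is the grip in N (left out, the last holds). Time passes only in rows, so rows that do not move let the fingers close, or fill a call up. It gives the time, the measured TCP pose, the force, the opening and the grip force at its end, in the units of the state.
- sensors.read_state(): the state, without advancing time (a new reading comes with each control period).
- get_image(name): name is "scene" or "top"; returns a dict with "frame" (420x560x3 uint8, red, green, blue), "depth" (420x560 float32, mm along the optical axis (not along the pixel's ray), 0 where there is no reading), "fov_y" (degrees; the focal length in pixels is half the picture's height over the tangent of half this angle, whatever the lens; pixels are square), "cx", "cy" (the principal point, pixels), "R" (3x3) and "t" (3): a world point X has camera coordinates R X + t. Camera axes: x right, y down, z forward; pixel columns grow to the right and rows downward; lengths in mm; the calibration is good to about 2 mm. A picture is of the moment at which its call begins.
- workorder.sign_off(): hands the job in; it is judged then, once.
The state is a dict: "time_s": time; "joint_positions": joint angles; "dq": joint speeds; "effort": joint torques, N m; "position": TCP position; "tool_rot": TCP orientation; "ft_force": force on the tool from outside, world axes, zero at the start; "moment": the same for the moment, N m; "grip_width": finger opening in mm; "grip_force": force on a finger pad.
Only numpy, scipy, OpenCV 4.12 (cv2) and the standard library are available. Lean on these libraries where they do the work, as an engineer would, in place of code of your own. Each camera call takes 0.05 s, during which the arm holds its last target. There are 200 camera calls.

## Task

The practical is over: take apart the stack of lids in the metal tray and put each lid on the jar of its own size, the smallest lid on the smallest jar and so on up to the largest. Each lid must lie flat and centred so that the jar's mouth is fully covered; set the lids down rather than dropping them, and do not tip over any jar or knock or shove away the measuring cylinder that stands among them.

Things in the scene. Friction and masses are not known exactly. Their poses are not given: they have to be found in the camera images.
- lid_tiny: The smallest of four lids: a plain solid wooden disc with a thin dark metal band round its top edge, 34 mm in diameter and 16 mm thick, flat above and below, about 14 g. At the start it is in the stack of lids in the tray (sizes growing downwards), standing directly on the lid of the next size. Origin: centre of its underside; z up.
- lid_small: The second smallest of four lids: a plain solid wooden disc with a thin dark metal band round its top edge, 45 mm in diameter and 16 mm thick, flat above and below, about 20 g. At the start it is in the stack of lids in the tray (sizes growing downwards), standing directly on the lid of the next size. Origin: centre of its underside; z up.
- lid_medium: The second largest of four lids: a plain solid wooden disc with a thin dark metal band round its top edge, 56 mm in diameter and 16 mm thick, flat above and below, about 32 g. At the start it is in the stack of lids in the tray (sizes growing downwards), standing directly on the lid of the next size. Origin: centre of its underside; z up.
- lid_large: The largest of four lids: a plain solid wooden disc with a thin dark metal band round its top edge, 67 mm in diameter and 16 mm thick, flat above and below, about 45 g. At the start it is in the stack of lids in the tray (sizes growing downwards), lying flat on the floor of the tray, at the bottom of the stack. Origin: centre of its underside; z up.
- jar_tiny: The smallest of four open white porcelain jars, standing loose on the bench: 55 mm high, body 40 mm in diameter, above it a narrower neck (12 mm high) with a flat rim 26 mm in outer and 16 mm in inner diameter; the mouth looks dark. Its own lid is the smallest one, 34 mm across, which simply rests flat on the rim (no thread, nothing that holds it). Origin: centre of the jar's underside, so the rim lies 55 mm above it; z up.
- jar_small: The second smallest of four open white porcelain jars, standing loose on the bench: 65 mm high, body 51 mm in diameter, above it a narrower neck (12 mm high) with a flat rim 37 mm in outer and 27 mm in inner diameter; the mouth looks dark. Its own lid is the second smallest one, 45 mm across, which simply rests flat on the rim (no thread, nothing that holds it). Origin: centre of the jar's underside, so the rim lies 65 mm above it; z up.
- jar_medium: The second largest of four open white porcelain jars, standing loose on the bench: 75 mm high, body 62 mm in diameter, above it a narrower neck (12 mm high) with a flat rim 48 mm in outer and 38 mm in inner diameter; the mouth looks dark. Its own lid is the second largest one, 56 mm across, which simply rests flat on the rim (no thread, nothing that holds it). Origin: centre of the jar's underside, so the rim lies 75 mm above it; z up.
- jar_large: The largest of four open white porcelain jars, standing loose on the bench: 85 mm high, body 73 mm in diameter, above it a narrower neck (12 mm high) with a flat rim 59 mm in outer and 49 mm in inner diameter; the mouth looks dark. Its own lid is the largest one, 67 mm across, which simply rests flat on the rim (no thread, nothing that holds it). Origin: centre of the jar's underside, so the rim lies 85 mm above it; z up.
- tray: Shallow bright metal tray fixed to the bench, 190 mm (its x) by 270 mm (its y), outer height 18 mm, walls 4 mm, floor about 4 mm thick. It holds the stack of four lids (64 mm high in all) and, near its +y end, a loose pair of dark steel forceps 120 mm long. Origin: centre of its underside.
- cylinder: A bystander: a measuring cylinder standing among the jars, a clear tube 29 mm in diameter and 143 mm high on a round blue foot 56 mm in diameter. It is light and easily knocked over. Origin: centre of its underside; z up.
There are look-alikes about, which are no part of the job. What is shaped like the lid_large but pink is not meant. What is shaped like the lid_small but red is not meant.

How it is judged (in metres and radians):
At the end, for the whole second after the job is handed in: Each of the four lids lies on the rim of the jar of its own size, centred on it to within 9 mm, at rim height within 4 mm, tilted less than 0.1 rad; all four jars stand upright (within 0.1 rad) on the bench; lids and jars are at rest and the lids released (horizontal distance between lid_tiny and jar_tiny below 0.009 m and z of lid_tiny in the frame of jar_tiny between 0.051 and 0.059 m and angle between each of lid_tiny, jar_tiny, lid_small, jar_small, lid_medium, jar_medium, lid_large, jar_large's own z axis and vertical below 0.1 rad and height (world z) of each of jar_tiny, jar_small, jar_medium, jar_large below 0.006 m and linear speed of each of lid_tiny, jar_tiny, lid_small, jar_small, lid_medium, jar_medium, lid_large, jar_large below 0.03 m/s and contact force between each of lid_tiny, lid_small, lid_medium, lid_large and the fingers below 0.05 N and horizontal distance between lid_small and jar_small below 0.009 m and z of lid_small in the frame of jar_small between 0.061 and 0.069 m and horizontal distance between lid_medium and jar_medium below 0.009 m and z of lid_medium in the frame of jar_medium between 0.071 and 0.079 m and horizontal distance between lid_large and jar_large below 0.009 m and z of lid_large in the frame of jar_large between 0.081 and 0.089 m); the robot touches nothing.
It fails at once if a jar is tipped over (angle between any of jar_tiny, jar_small, jar_medium, jar_large's own z axis and vertical above 0.5 rad).
It fails at once if the measuring cylinder is knocked over or pushed 40 mm or more out of its place (angle between cylinder's own z axis and vertical above 0.4 rad or distance of cylinder from where it was at the start of the episode above 0.04 m).
It fails at once if a lid is dropped or thrown: it moves faster than 0.8 m/s (a fall of about 33 mm) without being held ((linear speed of lid_tiny above 0.8 m/s and contact force between lid_tiny and the fingers below 0.02 N) or (linear speed of lid_small above 0.8 m/s and contact force between lid_small and the fingers below 0.02 N) or (linear speed of lid_medium above 0.8 m/s and contact force between lid_medium and the fingers below 0.02 N) or (linear speed of lid_large above 0.8 m/s and contact force between lid_large and the fingers below 0.02 N)).
It also fails if it takes over 120 s, if anything falls off the work surface, if the arm or the gripper's body presses on something with over 40 N, if the wrist force passes 120 N, or if a joint passes its speed limit or range.

## Working session

There is one attempt and no reset: what is moved stays moved. The work goes in short steps, Python scripts to look and compute and a shell command to move; the robot and the scene stay as the last step left them, time stands still between calls to the robot, and variables do not carry over. Pictures are saved under pics/ and viewed, at most 14 in all, crops included, and the job is handed in when it is done.

```bash
mkdir -p pics; ls; python3 - <<'E'
from rig import sensors,get_image,robot
import cv2,numpy as np
print(robot.tip_reach, sensors.read_state())
for n in("scene","top"):
    g=get_image(n);cv2.imwrite(f"pics/{n}0.png",g["frame"][:,:,::-1]);print(n,g["fov_y"],g["cx"],g["cy"],g["R"],g["t"])
    np.savez(f"{n}0.npz",**g)
E
```

```text
pics
8.0 {'time_s': 0.0, 'joint_positions': array([-1.33459862e+00,  1.24479452e-01,  1.65169688e+00, -1.20621263e-05,
        1.36749393e+00, -8.25542884e-02]), 'dq': array([ 7.19157013e-04, -2.54369738e-04,  6.36268642e-05,  5.83357576e-04,
       -9.79466227e-04,  3.38003264e-04]), 'effort': array([-4.52549702e-04, -4.23609746e+01, -3.65453017e+01, -1.20197174e-04,
        6.94203147e-03,  1.03723869e-05]), 'position': array([ 203.55403752, -616.67001526,  238.05608127]), 'tool_rot': array([-1.03528705e-03,  9.87325779e-01,  1.58703265e-01, -8.56124009e-05]), 'ft_force': array([ 0.66180393,  0.06826079, -0.95891119]), 'moment': array([0.00489577, 0.03482161, 0.00552983]), 'grip_force': 0.0, 'grip_width': 85.23253551659771}
scene 54.33252272904502 278.50760261208677 213.4753378724567 [[-0.18023345  0.98358286  0.00898122]
 [ 0.550085    0.10835956 -0.82804873]
 [-0.81542774 -0.14430164 -0.5605842 ]] [  98.87720654 -264.4893461  1335.06706815]
top 52.22661917073842 277.73577677803684 210.55509358344125 [[-0.0177991  -0.99981367 -0.00747142]
 [-0.99480213  0.01845821 -0.10013999]
 [ 0.10025924  0.00565018 -0.9949453 ]] [ 18.03819745 575.63021285 909.02935325]
```

View pics/scene0.png

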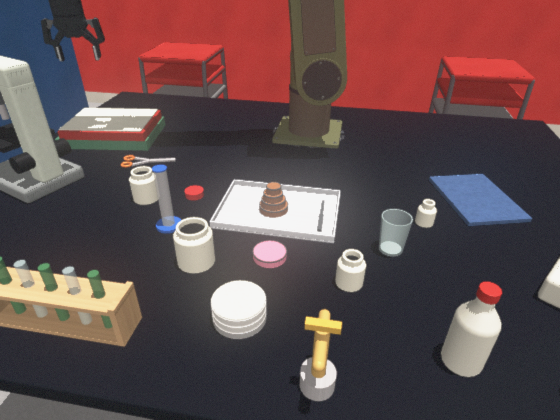

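View pics/top0.png

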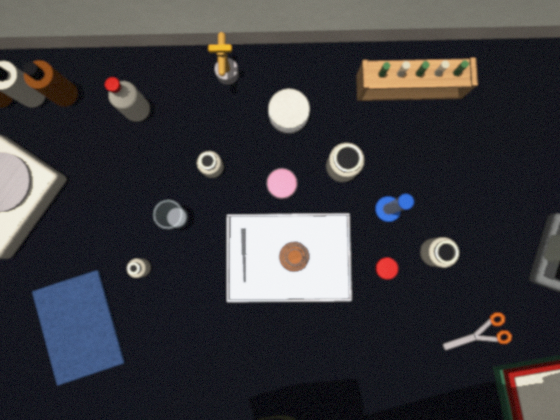

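Scene view: the stack is at (274,200), with the forceps at (321,214). The jars are tiny (427,212), small (351,270), medium (145,185) and large (194,245), and the cylinder is at (165,200). In the top view, the stack is at (293,257), tiny (138,268), small (209,163), large (347,160), medium (441,252), and the cylinder foot at (388,208).

```bash
cat >h.py <<'E'
import numpy as np,cv2
from rig import get_image
def cloud(g):
    h,w=g["depth"].shape;f=h/2/np.tan(np.radians(float(g["fov_y"]))/2)
    v,u=np.mgrid[:h,:w];d=g["depth"].astype(float)
    P=np.stack([(u-g["cx"])/f*d,(v-g["cy"])/f*d,d],-1)-g["t"]
    W=P@g["R"];W[d==0]=np.nan
    return W
def disc(W,c,r,z0,z1):
    m=(np.hypot(W[...,0]-c[0],W[...,1]-c[1])<r)&(W[...,2]>z0)&(W[...,2]<z1)
    p=W[m]
    if len(p)<5:return None
    (x,y),R=cv2.minEnclosingCircle(p[:,:2].astype(np.float32))
    return np.round([x,y,R,np.median(p[:,2]),len(p)],1)
E
python3 - <<'E'
from h import *
T=np.load("top0.npz");S=np.load("scene0.npz");W=cloud(T);V=cloud(S)
for n,(u,v),h,r in[("tiny",(138,268),55,22),("small",(209,163),65,28),("med",(441,252),75,33),("large",(347,160),85,38)]:
    p=W[v-12:v+13,u-12:u+13].reshape(-1,3);q=p[p[:,2]>h-6]
    c=np.median(q,0)[:2]
    print(n,c,disc(W,c,r+6,h-5,h+6),"scene",disc(V,c,r+6,h-5,h+6), "body scene",disc(V,c,r+15,15,h-20))
c=W[257,293][:2];print(W[257,293])
for k in range(4):
  h=4+16*(k+1); print(h,disc(W,c,45,h-5,h+5),disc(V,c,45,h-3,h+3),disc(V,c,45,h-13,h-4))
print("cyl foot",W[208,388],disc(W,W[208,380][:2],45,5,30),disc(W,W[208,388][:2],60,110,160),disc(V,W[208,388][:2],60,5,30),disc(V,W[208,388][:2],60,130,150))
print("bench",W[330,200],"tray corners",W[215,228],W[300,350])
for n,u,v in[("glass",170,214),("pink",282,183),("red",387,268),("plates",289,110)]:print(n,W[v,u])
E
```

```text
tiny [457.56023732 314.0129694 ] [456.9 315.1  13.5  54.6  83. ] scene [456.1 313.7  14.1  54.1  74. ] body scene [458.9 313.   19.7  25.2 147. ]
small [681.66437956 156.31274334] [682.2 156.8  18.2  64.5 115. ] scene [683.2 155.2  19.4  64.6 171. ] body scene [686.1 155.6  25.   30.2 363. ]
med [ 478.55239939 -327.81970434] [ 479.9 -337.6   24.2   74.5  178. ] scene [ 481.1 -339.    25.1   74.2  126. ] body scene [ 489.8 -335.7   29.    35.3  374. ]
large [ 665.27524615 -137.11524505] [ 678.5 -139.5   29.4   84.6  207. ] scene [ 678.2 -139.1   30.4   84.3  267. ] body scene [ 682.3 -138.8   36.2   40.8  802. ]
[474.49564312 -22.64255419  66.05341661]
20 [475.8 -24.6  33.6  20.1 207. ] [476.4 -25.   34.2  20.4 123. ] [475.4 -22.5  36.4  11.2  98. ]
36 [476.6 -25.   28.1  36.  177. ] [477.  -25.1  29.3  36.3 105. ] [480.1 -25.6  27.5  27.3  83. ]
52 [477.6 -26.   22.6  51.9 150. ] [478.2 -25.8  23.4  52.1  92. ] [485.3 -23.5  24.   43.   65. ]
68 [475.8 -24.8  17.   68.  213. ] [475.3 -26.3  17.8  68.4 112. ] [480.3 -25.6  15.9  59.4  55. ]
cyl foot [ 574.15516363 -226.53014448   56.89739763] [ 578.3 -237.7   28.1    8.3  299. ] [ 577.7 -239.    14.8  142.5  227. ] [ 578.2 -238.4   28.8    8.9  286. ] [ 578.8 -239.1   15.4  142.5  157. ]
bench [3.18095162e+02 1.83271859e+02 3.08018983e-01] tray corners [569.09545091 117.92025419  18.24899877] [ 379.46537848 -145.21963664   19.56265225]
glass [575.14525071 250.43155012   3.38986958]
pink [638.67331832  -2.97384995  17.10358648]
red [ 446.58755917 -228.61883066   17.32941552]
plates [797.41429723 -21.3711711   42.15841535]
```

```bash
python3 -m pendant '[{"spin":0.16},{"spin":0.159},{"tx":0.02,"ty":-0.042},{"tx":0.02,"ty":-0.042},{"tx":0.02,"ty":-0.042}]' 1 30
python3 -m pendant '[{"tx":0.02,"ty":-0.045},{"tx":0.02,"ty":-0.045},{"tx":0.02,"ty":-0.045},{"tx":0.02,"ty":-0.045},{"tx":0.02,"ty":-0.045}]'
python3 -m pendant '[{"tx":0.02,"ty":-0.045},{"tx":0.02,"ty":-0.045},{"tx":0.02,"ty":-0.045},{"tx":0.02,"ty":-0.045},{}]'
```

```text
invalid input at $[0]: expected keys tx, ty, tz, spin
invalid input at $[0]: expected keys tx, ty, tz, spin
invalid input at $[0]: expected keys tx, ty, tz, spin
```

```bash
python3 -m pendant '[{"tx":0,"ty":0,"tz":0,"spin":0.16},{"tx":0,"ty":0,"tz":0,"spin":0.159},{"tx":0.02,"ty":-0.042,"tz":0,"spin":0},{"tx":0.02,"ty":-0.042,"tz":0,"spin":0},{"tx":0.02,"ty":-0.042,"tz":0,"spin":0}]' 1 30
python3 -m pendant '[{"tx":0.02,"ty":-0.045,"tz":0,"spin":0},{"tx":0.02,"ty":-0.045,"tz":0,"spin":0},{"tx":0.02,"ty":-0.045,"tz":0,"spin":0},{"tx":0.02,"ty":-0.045,"tz":0,"spin":0},{"tx":0.02,"ty":-0.045,"tz":0,"spin":0}]'
python3 -m pendant '[{"tx":0.02,"ty":-0.045,"tz":0,"spin":0},{"tx":0.02,"ty":-0.045,"tz":0,"spin":0},{"tx":0.02,"ty":-0.045,"tz":0,"spin":0},{"tx":0.02,"ty":-0.045,"tz":0,"spin":0},{"tx":0,"ty":0,"tz":0,"spin":0}]'
```

```text
time_s: 0.72
position: [264.0, -489.7, 238.6]
tool_rot: [-0.001, 1.0, -0.0, -0.0]
ft_force: [0.6, -0.1, 0.1]
grip_width: 85.2
grip_force: 0.0
time_s: 1.35
position: [363.9, -264.6, 238.9]
tool_rot: [-0.0, 1.0, -0.0, -0.0]
ft_force: [1.0, 0.2, -0.0]
grip_width: 85.4
grip_force: 0.0
time_s: 1.98
position: [444.2, -83.7, 238.9]
tool_rot: [-0.0, 1.0, 0.003, -0.0]
ft_force: [-0.4, -0.3, 0.5]
grip_width: 85.5
grip_force: 0.0
```

```bash
cat >tip.py <<'E'
from h import *;from rig import sensors;import sys
g=get_image("scene");s=sensors.read_state();V=cloud(g);p=s["position"]
m=(np.abs(V[...,0]-p[0])<25)&(np.abs(V[...,1]-p[1])<65)&(V[...,2]>80)&(V[...,2]<p[2]+60)
q=V[m];print(np.round(p,1),s["grip_width"])
for sg in(1,-1):
    a=q[(q[:,1]-p[1])*sg>0];z=np.sort(a[:,2]);print(len(a),"tip z rel",np.round(z[:5]-p[2],1),"inner y",np.round(np.sort(np.abs(a[a[:,2]<p[2]+5,1]-p[1]))[:3],1),"x",np.round(np.percentile(a[a[:,2]<p[2]+5,0]-p[0],[0,50,100]),1))
vs,us=np.where(m);c=g["frame"][max(0,vs.min()-30):vs.max()+60,max(0,us.min()-30):us.max()+30,::-1]
cv2.imwrite(sys.argv[1],cv2.resize(c,None,fx=4,fy=4,interpolation=cv2.INTER_CUBIC)[:600,:800])
E
python3 -m pendant '[{"tx":0.016,"ty":-0.029,"tz":0.02,"spin":0.003},{"tx":0.016,"ty":-0.029,"tz":0.025,"spin":0.003},{"tx":0,"ty":0,"tz":0.045,"spin":0},{"tx":0,"ty":0,"tz":0.015,"spin":0},{"tx":0,"ty":0,"tz":0,"spin":0}]' 1 30
python3 tip.py pics/tip1.png
python3 -m pendant '[{"tx":0,"ty":0,"tz":0,"spin":0},{"tx":0,"ty":0,"tz":0,"spin":0},{"tx":0,"ty":0,"tz":0,"spin":0},{"tx":0,"ty":0,"tz":0,"spin":0},{"tx":0,"ty":0,"tz":0,"spin":0}]' 0.5 30
python3 tip.py pics/tip2.png
```

```text
time_s: 2.6
position: [475.0, -28.9, 133.4]
tool_rot: [-0.0, 1.0, -0.004, -0.001]
ft_force: [0.9, 0.6, 0.2]
grip_width: 85.5
grip_force: 0.0
[476.1 -29.1 135. ] 85.70127762492987
221 tip z rel [4.4 5.5 5.6 7.  9. ] inner y [48.1] x [1.6 1.6 1.6]
time_s: 3.28
position: [475.9, -28.3, 134.4]
tool_rot: [0.0, 1.0, -0.003, 0.0]
ft_force: [0.1, -0.9, -0.7]
grip_width: 42.8
grip_force: 0.0
[475.9 -28.3 134.3] 42.63737090857658
286 tip z rel [-4.2 -3.5 -2.8 -1.4 -0.3] inner y [21.  21.1 21.2] x [ 2.9 11.1 14.2]
311 tip z rel [-4.8 -3.6 -2.4 -2.3 -2.1] inner y [22.2 22.3 22.3] x [-1.9 10.  13.1]Traceback (most recent call last):
  File "tip.py", line 6, in <module>
    a=q[(q[:,1]-p[1])*sg>0];z=np.sort(a[:,2]);print(len(a),"tip z rel",np.round(z[:5]-p[2],1),"inner y",np.round(np.sort(np.abs(a[a[:,2]<p[2]+5,1]-p[1]))[:3],1),"x",np.round(np.percentile(a[a[:,2]<p[2]+5,0]-p[0],[0,50,100]),1))
                                                                                                                                                                              ~~~~~~~~~~~~~^^^^^^^^^^^^^^^^^^^^^^^^^^^^^^^^^^^^
    return _quantile_unchecked(
        a, q, axis, out, overwrite_input, method, keepdims, weights)
    return _ureduce(a,
                    func=_quantile_ureduce_func,
    ...<5 lines>...
                    overwrite_input=overwrite_input,
                    method=method)
    r = func(a, **kwargs)
    result = _quantile(arr,
                       quantiles=q,
    ...<2 lines>...
                       out=out,
                       weights=wgt)
    slices_having_nans = np.isnan(arr[-1, ...])
                                  ~~~^^^^^^^^^
IndexError: index -1 is out of bounds for axis 0 with size 0
```

View pics/tip2.png

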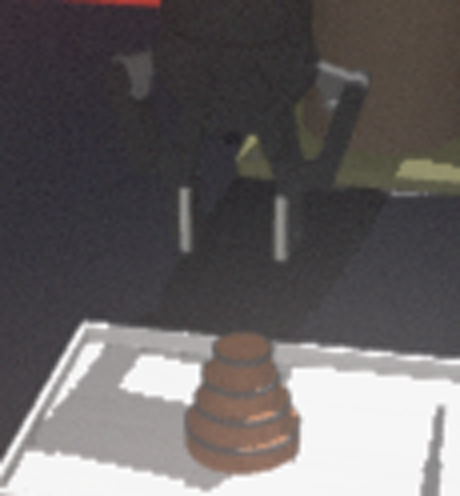

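Crop: the pads are open above the stack, with the tips at about (185,250) and (280,258), and the stack is intact at (243,400). Tips sit about 4 mm below the TCP at 43 mm opening, as the linkage predicts.

```bash
python3 -m pendant '[{"tx":0,"ty":-0.0033,"tz":0,"spin":-0.004},{"tx":0,"ty":0,"tz":0.03,"spin":0},{"tx":0,"ty":0,"tz":0.028,"spin":0},{"tx":0,"ty":0,"tz":0.015,"spin":0},{"tx":0,"ty":0,"tz":0,"spin":0}]' 0.55 30
python3 -m pendant '[{"tx":0,"ty":0,"tz":0,"spin":0},{"tx":0,"ty":0,"tz":0,"spin":0},{"tx":0,"ty":0,"tz":0,"spin":0},{"tx":0,"ty":0,"tz":0,"spin":0},{"tx":0,"ty":0,"tz":0,"spin":0}]' 0 30
```

```text
time_s: 3.95
position: [475.1, -24.8, 60.2]
tool_rot: [-0.0, 1.0, -0.001, -0.001]
ft_force: [-0.1, -0.4, -0.4]
grip_width: 47.2
grip_force: 0.0
time_s: 4.58
position: [476.7, -25.2, 62.3]
tool_rot: [0.0, 1.0, -0.001, 0.001]
ft_force: [0.3, 0.9, 6.4]
grip_width: 33.0
grip_force: 30.2
```

```bash
python3 -m pendant '[{"tx":0,"ty":0,"tz":-0.02,"spin":0},{"tx":0,"ty":0,"tz":-0.04,"spin":0},{"tx":0,"ty":-0.04,"tz":-0.03,"spin":0},{"tx":0,"ty":-0.04,"tz":0,"spin":0},{"tx":0,"ty":-0.04,"tz":0,"spin":0}]'
python3 -m pendant '[{"tx":0,"ty":-0.045,"tz":0,"spin":0},{"tx":-0.005,"ty":-0.045,"tz":0,"spin":0},{"tx":-0.005,"ty":-0.045,"tz":0,"spin":0},{"tx":-0.005,"ty":-0.045,"tz":0,"spin":0},{"tx":-0.0042,"ty":-0.0398,"tz":0,"spin":0}]'
python3 -m pendant '[{"tx":0,"ty":0,"tz":0.02,"spin":0},{"tx":0,"ty":0,"tz":0.02,"spin":0},{"tx":0,"ty":0,"tz":0,"spin":0},{"tx":0,"ty":0,"tz":0,"spin":0},{"tx":0,"ty":0,"tz":0,"spin":0}]'
cat >look.py <<'E'
from h import *;from rig import sensors;import sys
# args: png, jar x y, rim h, lid radius
f,x,y,h,r=sys.argv[1],*map(float,sys.argv[2:6])
g=get_image("scene");s=sensors.read_state();V=cloud(g);p=s["position"]
print("tcp",np.round(p,1),s["grip_width"])
F=g["frame"].astype(int);brown=(F[...,0]-F[...,2]>25)&(F[...,0]<200)
m=brown&(np.hypot(V[...,0]-p[0],V[...,1]-p[1])<r+8)&(np.abs(V[...,2]-p[2])<30)
q=V[m]
if len(q):print("brown pts",len(q),"z",np.round(np.percentile(q[:,2]-p[2],[2,50,98]),1),"y mid",round((q[:,1].min()+q[:,1].max())/2-p[1],1),"front x",round(np.percentile(q[:,0],98)-p[0],1))
print("rim",disc(V,(x,y),r+6,h-5,h+6))
fl=g["R"]@[x,y,h]+g["t"];k=210/np.tan(np.radians(float(g["fov_y"]))/2);u=int(fl[0]/fl[2]*k+g["cx"]);v=int(fl[1]/fl[2]*k+g["cy"])
c=g["frame"][max(0,v-75):v+50,max(0,u-70):u+70,::-1];cv2.imwrite(f,cv2.resize(c,None,fx=4,fy=4,interpolation=cv2.INTER_CUBIC))
E
python3 look.py pics/t1.png 456.5 314.5 55 17
```

```text
time_s: 5.2
position: [476.0, 96.0, 151.5]
tool_rot: [-0.0, 1.0, -0.001, 0.0]
ft_force: [-0.3, -0.4, -1.2]
grip_width: 32.6
grip_force: 30.0
time_s: 5.82
position: [456.7, 316.1, 150.6]
tool_rot: [0.0, 1.0, -0.001, -0.0]
ft_force: [0.1, 0.6, -0.3]
grip_width: 33.0
grip_force: 30.0
time_s: 6.45
position: [458.2, 314.5, 112.2]
tool_rot: [-0.0, 1.0, -0.002, 0.001]
ft_force: [-0.5, 0.8, 0.6]
grip_width: 32.4
grip_force: 30.0
tcp [458.2 314.7 112.3] 32.585236934708064
brown pts 151 z [-8.9  4.6  7. ] y mid -1.4 front x 15.3
rim [456.8 312.8  13.   54.4  73. ]
```

View pics/t1.png

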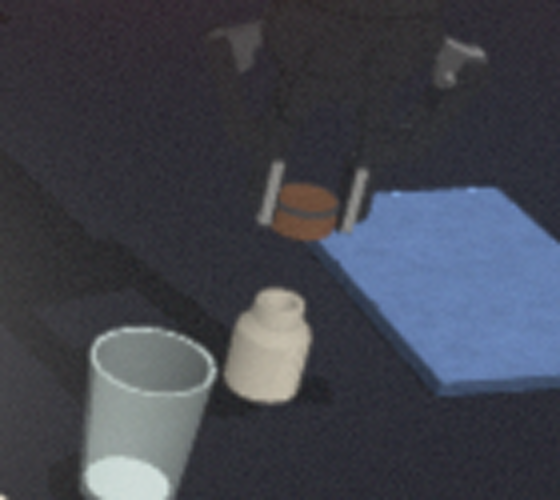

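The lid (305,212) is held level above the tiny jar's mouth (280,300); the glass stands clear.

```bash
python3 -m pendant '[{"tx":0,"ty":0,"tz":0.02,"spin":0},{"tx":0,"ty":0,"tz":0.018,"spin":0},{"tx":0,"ty":0,"tz":0.005,"spin":0},{"tx":0,"ty":0,"tz":0.002,"spin":0},{"tx":0,"ty":0,"tz":0,"spin":0}]'
python3 -m pendant '[{"tx":0,"ty":0,"tz":0.001,"spin":0},{"tx":0,"ty":0,"tz":0,"spin":0},{"tx":0,"ty":0,"tz":0,"spin":0},{"tx":0,"ty":0,"tz":0,"spin":0},{"tx":0,"ty":0,"tz":0,"spin":0}]'
```

```text
time_s: 7.12
position: [457.7, 314.9, 66.4]
tool_rot: [-0.0, 1.0, -0.001, 0.0]
ft_force: [0.4, 0.1, -0.5]
grip_width: 32.8
grip_force: 30.0
time_s: 7.75
position: [457.5, 314.8, 65.4]
tool_rot: [-0.0, 1.0, -0.001, 0.0]
ft_force: [-0.1, -0.2, -0.3]
grip_width: 32.3
grip_force: 30.0
```

```bash
python3 -m pendant '[{"tx":0,"ty":0,"tz":0.0007,"spin":0},{"tx":0,"ty":0,"tz":0,"spin":0},{"tx":0,"ty":0,"tz":0,"spin":0},{"tx":0,"ty":0,"tz":0,"spin":0},{"tx":0,"ty":0,"tz":0,"spin":0}]'
python3 look.py pics/t2.png 456.5 314.5 55 17
```

```text
time_s: 8.38
position: [457.8, 314.9, 65.4]
tool_rot: [-0.0, 1.0, -0.001, 0.0]
ft_force: [-1.2, -1.4, 5.5]
grip_width: 33.1
grip_force: 30.4
tcp [457.8 314.9  65.4] 32.49845389950458
brown pts 144 z [-10.    4.3   7.4] y mid -0.5 front x 15.2
rim [464.3 314.5  16.1  57.4  51. ]
```

```bash
python3 -m pendant '[{"tx":0,"ty":0,"tz":0,"spin":0},{"tx":0,"ty":0,"tz":0,"spin":0},{"tx":0,"ty":0,"tz":0,"spin":0},{"tx":0,"ty":0,"tz":-0.03,"spin":0},{"tx":0,"ty":0,"tz":-0.055,"spin":0}]' 0.6 30
python3 -m pendant '[{"tx":0.005,"ty":0.05,"tz":-0.01,"spin":0},{"tx":0.005,"ty":0.05,"tz":0,"spin":0},{"tx":0.005,"ty":0.05,"tz":0,"spin":0},{"tx":0.005,"ty":0.05,"tz":0,"spin":0},{"tx":0,"ty":0.05,"tz":0,"spin":0}]' 0.75
python3 -m pendant '[{"tx":0,"ty":0.05,"tz":0,"spin":0},{"tx":0,"ty":0.041,"tz":0,"spin":0},{"tx":0,"ty":0,"tz":0.03,"spin":0},{"tx":0,"ty":0,"tz":0.03,"spin":0},{"tx":0,"ty":0,"tz":0,"spin":0}]'
python3 - <<'E'
from h import *
from rig import sensors
W=cloud(get_image("top"));V=cloud(get_image("scene"));print(sensors.read_state()["position"])
print("lid on tiny",disc(W,(456.5,314.5),28,64,78),disc(V,(456.5,314.5),28,68,75),"jar",disc(V,(456.5,314.5),35,10,38))
print("stack",[disc(V,(477,-25.5),45,h-3,h+3) for h in(20,36,52)])
E
```

```text
time_s: 9.05
position: [455.6, 313.7, 147.4]
tool_rot: [0.002, 1.0, -0.001, -0.003]
ft_force: [0.8, -0.5, 0.3]
grip_width: 50.7
grip_force: 0.0
time_s: 9.68
position: [476.9, 63.2, 159.7]
tool_rot: [0.0, 1.0, -0.001, 0.0]
ft_force: [0.2, 0.0, 0.4]
grip_width: 63.9
grip_force: 0.0
time_s: 10.3
position: [474.4, -26.0, 96.9]
tool_rot: [-0.001, 1.0, -0.001, -0.003]
ft_force: [0.3, -0.6, 0.0]
grip_width: 64.0
grip_force: 0.0
[476.97991022 -26.21752651 100.13612835]
lid on tiny [457.  315.   17.4  71.3 227. ] [457.4 313.9  18.   71.4 126. ] jar [459.4 313.3  20.1  24.5 213. ]
stack [array([476.8, -25.5,  34.2,  20.5, 124. ]), array([477.3, -26.2,  28.8,  36.3, 109. ]), array([477. , -27.1,  23.6,  52.5, 190. ])]
```

```bash
python3 -m pendant '[{"tx":0,"ty":0,"tz":0.03,"spin":0},{"tx":0,"ty":0,"tz":0.02,"spin":0},{"tx":0,"ty":0,"tz":0.006,"spin":0},{"tx":0,"ty":0,"tz":0,"spin":0},{"tx":0,"ty":0,"tz":0,"spin":0}]'
python3 -m pendant '[{"tx":0,"ty":0,"tz":0,"spin":0},{"tx":0,"ty":0,"tz":0,"spin":0},{"tx":0,"ty":0,"tz":0,"spin":0},{"tx":0,"ty":0,"tz":0,"spin":0},{"tx":0,"ty":0,"tz":0,"spin":0}]' 0 30
```

```text
time_s: 11.02
position: [477.9, -26.4, 45.1]
tool_rot: [0.0, 1.0, -0.001, 0.001]
ft_force: [-0.1, 0.1, 0.9]
grip_width: 63.9
grip_force: 0.0
time_s: 11.65
position: [477.7, -26.4, 44.9]
tool_rot: [0.0, 1.0, -0.001, 0.001]
ft_force: [-1.0, 0.7, 6.1]
grip_width: 43.3
grip_force: 30.9
```

```bash
python3 -m pendant '[{"tx":0,"ty":0,"tz":-0.02,"spin":0},{"tx":0,"ty":0,"tz":-0.045,"spin":0},{"tx":0,"ty":0,"tz":-0.042,"spin":0},{"tx":0.0343,"ty":-0.0303,"tz":0,"spin":0},{"tx":0.0343,"ty":-0.0303,"tz":0,"spin":0}]'
python3 -m pendant '[{"tx":0.0343,"ty":-0.0303,"tz":0,"spin":0},{"tx":0.0343,"ty":-0.0303,"tz":0,"spin":0},{"tx":0.0343,"ty":-0.0303,"tz":0,"spin":0},{"tx":0.0343,"ty":-0.0303,"tz":0,"spin":0},{"tx":0,"ty":0,"tz":0.03,"spin":0}]'
python3 -m pendant '[{"tx":0,"ty":0,"tz":0.02,"spin":0},{"tx":0,"ty":0,"tz":0,"spin":0},{"tx":0,"ty":0,"tz":0,"spin":0},{"tx":0,"ty":0,"tz":0,"spin":0},{"tx":0,"ty":0,"tz":0,"spin":0}]'
python3 look.py pics/s1.png 682.6 156 65 22.5
```

```text
time_s: 12.28
position: [546.7, 34.7, 151.8]
tool_rot: [0.0, 1.0, -0.002, 0.001]
ft_force: [0.7, -0.5, 0.6]
grip_width: 43.7
grip_force: 30.7
time_s: 12.9
position: [686.8, 157.5, 123.3]
tool_rot: [-0.001, 1.0, -0.0, 0.004]
ft_force: [-0.7, -0.3, -0.8]
grip_width: 43.6
grip_force: 30.7
time_s: 13.52
position: [683.5, 155.0, 102.0]
tool_rot: [-0.0, 1.0, -0.001, 0.001]
ft_force: [0.3, 0.3, 0.7]
grip_width: 43.6
grip_force: 30.7
tcp [683.4 155.  101.7] 43.45120882444794
brown pts 422 z [-6.7  7.3  9. ] y mid -0.6 front x 21.6
rim [683.3 156.   18.6  64.5 158. ]
```

View pics/s1.png

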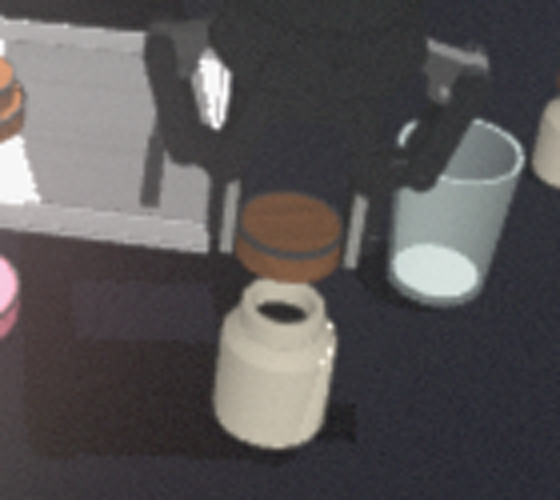

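The small lid (290,235) is level above the small jar's mouth (285,310), and the gripper is clear of the glass behind it.

```bash
python3 -m pendant '[{"tx":0,"ty":-0.001,"tz":0.012,"spin":0},{"tx":0,"ty":0,"tz":0.01,"spin":0},{"tx":0,"ty":0,"tz":0.004,"spin":0},{"tx":0,"ty":0,"tz":0,"spin":0},{"tx":0,"ty":0,"tz":0,"spin":0}]'
python3 -m pendant '[{"tx":0,"ty":0,"tz":0.001,"spin":0},{"tx":0,"ty":0,"tz":0,"spin":0},{"tx":0,"ty":0,"tz":0,"spin":0},{"tx":0,"ty":0,"tz":0,"spin":0},{"tx":0,"ty":0,"tz":0,"spin":0}]'
```

```text
time_s: 14.2
position: [682.7, 156.1, 74.1]
tool_rot: [0.0, 1.0, -0.001, -0.0]
ft_force: [0.5, -1.1, -0.3]
grip_width: 43.7
grip_force: 30.7
time_s: 14.82
position: [683.1, 156.1, 73.9]
tool_rot: [-0.0, 1.0, -0.001, 0.0]
ft_force: [-0.2, -0.8, 2.3]
grip_width: 43.8
grip_force: 30.9
```

```bash
python3 -m pendant '[{"tx":0,"ty":0,"tz":0,"spin":0},{"tx":0,"ty":0,"tz":0,"spin":0},{"tx":0,"ty":0,"tz":0,"spin":0},{"tx":0,"ty":0,"tz":-0.03,"spin":0},{"tx":0,"ty":0,"tz":-0.05,"spin":0}]' 0.75 30
python3 -m pendant '[{"tx":-0.0343,"ty":0.0303,"tz":-0.006,"spin":0},{"tx":-0.0343,"ty":0.0303,"tz":0,"spin":0},{"tx":-0.0343,"ty":0.0303,"tz":0,"spin":0},{"tx":-0.0343,"ty":0.0303,"tz":0,"spin":0},{"tx":-0.0343,"ty":0.0303,"tz":0,"spin":0}]' 0.92
python3 -m pendant '[{"tx":-0.0343,"ty":0.0303,"tz":0,"spin":0},{"tx":0,"ty":0,"tz":0.04,"spin":0},{"tx":0,"ty":0,"tz":0.04,"spin":0},{"tx":0,"ty":0,"tz":0.01,"spin":0},{"tx":0,"ty":0,"tz":0,"spin":0}]'
python3 - <<'E'
from h import *
from rig import sensors
W=cloud(get_image("top"));V=cloud(get_image("scene"));print(sensors.read_state()["position"])
print("lid on small",disc(W,(683,156),33,74,88),disc(V,(683,156),33,78,85),"jar",disc(V,(684,156),40,10,48))
print("stack",[disc(V,(477,-25.5),45,h-3,h+3) for h in(20,36)])
E
```

```text
time_s: 15.45
position: [681.1, 155.8, 151.1]
tool_rot: [0.0, 1.0, -0.001, -0.003]
ft_force: [0.7, 0.9, -0.4]
grip_width: 63.9
grip_force: 0.0
time_s: 16.08
position: [509.9, 4.2, 159.6]
tool_rot: [0.0, 1.0, -0.001, 0.0]
ft_force: [0.7, -0.6, -0.0]
grip_width: 78.3
grip_force: 0.0
time_s: 16.7
position: [476.7, -25.2, 69.6]
tool_rot: [-0.0, 1.0, -0.001, -0.0]
ft_force: [-0.4, -0.4, -0.4]
grip_width: 78.5
grip_force: 0.0
[478.08206724 -25.32070913  71.25253402]
lid on small [683.2 156.6  23.5  81.1 375. ] [682.1 155.4  23.1  81.3 379. ] jar [684.4 155.7  25.1  30.2 472. ]
stack [array([476.5, -24.9,  34.1,  20.3, 121. ]), array([477. , -26. ,  29.4,  36.4, 287. ])]
```

```bash
python3 -m pendant '[{"tx":0,"ty":0,"tz":0.025,"spin":0},{"tx":0,"ty":0,"tz":0.014,"spin":0},{"tx":0,"ty":0,"tz":0.005,"spin":0},{"tx":0,"ty":0,"tz":0,"spin":0},{"tx":0,"ty":0,"tz":0,"spin":0}]'
python3 -m pendant '[{"tx":0,"ty":0,"tz":0,"spin":0},{"tx":0,"ty":0,"tz":0,"spin":0},{"tx":0,"ty":0,"tz":0,"spin":0},{"tx":0,"ty":0,"tz":0,"spin":0},{"tx":0,"ty":0,"tz":0,"spin":0}]' 0 30
```

```text
time_s: 17.42
position: [477.4, -25.3, 26.4]
tool_rot: [0.0, 1.0, -0.001, 0.001]
ft_force: [1.1, 0.1, 0.8]
grip_width: 78.5
grip_force: 0.0
time_s: 18.05
position: [477.4, -25.3, 26.5]
tool_rot: [0.0, 1.0, -0.001, 0.001]
ft_force: [-1.6, 0.4, 5.6]
grip_width: 54.7
grip_force: 32.0
```

```bash
python3 -m pendant '[{"tx":0,"ty":0,"tz":-0.02,"spin":0},{"tx":0,"ty":0,"tz":-0.04,"spin":0},{"tx":0,"ty":0,"tz":-0.045,"spin":0},{"tx":0,"ty":0,"tz":-0.03,"spin":0},{"tx":0,"ty":0.0446,"tz":0,"spin":0}]'
python3 -m pendant '[{"tx":0,"ty":0.0446,"tz":0,"spin":0},{"tx":0,"ty":0.0446,"tz":0,"spin":0},{"tx":0.001,"ty":0.0446,"tz":0,"spin":0},{"tx":0.001,"ty":0.0446,"tz":0,"spin":0},{"tx":0.001,"ty":0.0446,"tz":0,"spin":0}]'
python3 -m pendant '[{"tx":0,"ty":0.0446,"tz":0,"spin":0},{"tx":0,"ty":0,"tz":0.03,"spin":0},{"tx":0,"ty":0,"tz":0.02,"spin":0},{"tx":0,"ty":0,"tz":0,"spin":0},{"tx":0,"ty":0,"tz":0,"spin":0}]'
python3 look.py pics/m1.png 480.3 -338 75 28
```

```text
time_s: 18.68
position: [478.5, -69.2, 163.8]
tool_rot: [0.001, 1.0, 0.001, 0.003]
ft_force: [0.4, 0.4, -0.3]
grip_width: 54.4
grip_force: 31.9
time_s: 19.3
position: [478.7, -294.1, 160.0]
tool_rot: [-0.0, 1.0, -0.001, -0.0]
ft_force: [-0.5, 0.3, 0.1]
grip_width: 54.8
grip_force: 31.9
time_s: 19.92
position: [479.4, -337.1, 111.1]
tool_rot: [0.0, 1.0, -0.001, 0.0]
ft_force: [-0.0, -0.6, -0.5]
grip_width: 54.6
grip_force: 31.9
tcp [ 479.7 -337.4  111.7] 54.56369702560949
brown pts 265 z [-6.   8.7 10.8] y mid -1.8 front x 27.0
rim [ 479.4 -337.8   25.1   73.7  130. ]
```

View pics/m1.png

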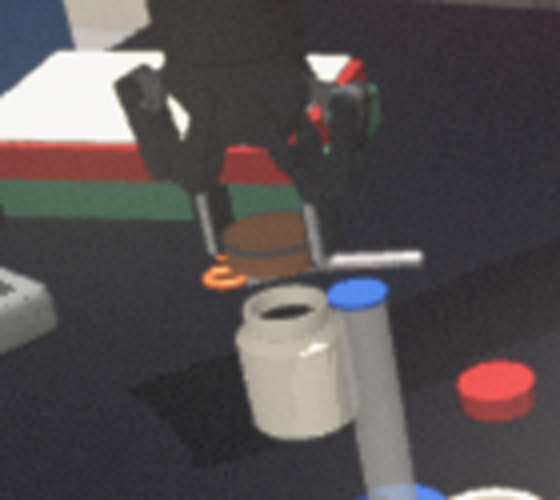

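The medium lid (265,245) is level above the medium jar (290,305); the cylinder in front (360,295) is undisturbed.

```bash
python3 -m pendant '[{"tx":0,"ty":0,"tz":0.012,"spin":0},{"tx":0,"ty":0,"tz":0.011,"spin":0},{"tx":0,"ty":0,"tz":0.004,"spin":0},{"tx":0,"ty":0,"tz":0,"spin":0},{"tx":0,"ty":0,"tz":0,"spin":0}]'
python3 -m pendant '[{"tx":0,"ty":0,"tz":0.001,"spin":0},{"tx":0,"ty":0,"tz":0,"spin":0},{"tx":0,"ty":0,"tz":0,"spin":0},{"tx":0,"ty":0,"tz":0,"spin":0},{"tx":0,"ty":0,"tz":0,"spin":0}]'
```

```text
time_s: 20.6
position: [479.2, -337.6, 83.9]
tool_rot: [0.0, 1.0, -0.001, 0.0]
ft_force: [0.6, -0.1, 0.3]
grip_width: 54.9
grip_force: 31.9
time_s: 21.22
position: [479.0, -337.4, 82.6]
tool_rot: [-0.0, 1.0, -0.001, 0.0]
ft_force: [-0.8, 0.7, -0.0]
grip_width: 54.8
grip_force: 31.9
```

```bash
python3 -m pendant '[{"tx":0,"ty":0,"tz":0.001,"spin":0},{"tx":0,"ty":0,"tz":0,"spin":0},{"tx":0,"ty":0,"tz":0,"spin":0},{"tx":0,"ty":0,"tz":0,"spin":0},{"tx":0,"ty":0,"tz":0,"spin":0}]'
```

```text
time_s: 21.85
position: [479.0, -337.4, 81.6]
tool_rot: [-0.0, 1.0, -0.001, -0.0]
ft_force: [0.3, -0.9, 0.1]
grip_width: 54.6
grip_force: 32.0
```

```bash
python3 -m pendant '[{"tx":0,"ty":0,"tz":0.0007,"spin":0},{"tx":0,"ty":0,"tz":0,"spin":0},{"tx":0,"ty":0,"tz":0,"spin":0},{"tx":0,"ty":0,"tz":0,"spin":0},{"tx":0,"ty":0,"tz":0,"spin":0}]'
```

```text
time_s: 22.48
position: [479.2, -337.5, 81.5]
tool_rot: [0.0, 1.0, -0.001, 0.0]
ft_force: [-1.4, 2.0, 5.5]
grip_width: 54.9
grip_force: 32.3
```

```bash
python3 -m pendant '[{"tx":0,"ty":0,"tz":0,"spin":0},{"tx":0,"ty":0,"tz":0,"spin":0},{"tx":0,"ty":0,"tz":0,"spin":0},{"tx":0,"ty":0,"tz":-0.03,"spin":0},{"tx":0,"ty":0,"tz":-0.05,"spin":0}]' 0.9 30
python3 -m pendant '[{"tx":-0.001,"ty":-0.0446,"tz":0,"spin":0},{"tx":-0.001,"ty":-0.0446,"tz":0,"spin":0},{"tx":-0.001,"ty":-0.0446,"tz":0,"spin":0},{"tx":0,"ty":-0.0446,"tz":0,"spin":0},{"tx":0,"ty":-0.0446,"tz":0,"spin":0}]' 1
python3 -m pendant '[{"tx":0,"ty":-0.0446,"tz":0,"spin":0},{"tx":0,"ty":-0.0446,"tz":0,"spin":0},{"tx":0,"ty":0,"tz":0.05,"spin":0},{"tx":0,"ty":0,"tz":0.05,"spin":0},{"tx":0,"ty":0,"tz":0,"spin":0}]'
python3 - <<'E'
from h import *
from rig import sensors
W=cloud(get_image("top"));V=cloud(get_image("scene"));print(sensors.read_state()["position"])
print("lid on med",disc(W,(480,-338),38,84,98),disc(V,(480,-338),38,88,95))
print("stack",[disc(V,(477,-25.5),45,h-3,h+3) for h in(20,)])
E
```

```text
time_s: 23.1
position: [477.6, -336.3, 159.0]
tool_rot: [-0.002, 1.0, -0.001, -0.002]
ft_force: [1.2, -0.7, 0.6]
grip_width: 76.6
grip_force: 0.0
time_s: 23.72
position: [476.3, -113.1, 160.9]
tool_rot: [0.0, 1.0, -0.001, 0.0]
ft_force: [0.6, 0.1, 0.6]
grip_width: 85.2
grip_force: 0.0
time_s: 24.35
position: [472.8, -24.4, 56.8]
tool_rot: [-0.001, 1.0, -0.001, -0.005]
ft_force: [-0.3, -0.9, -0.5]
grip_width: 85.7
grip_force: 0.0
[477.18862517 -25.37659985  61.76240598]
lid on med [ 479.3 -337.1   28.8   90.9  644. ] [ 478.8 -336.7   30.2   91.5  247. ]
stack [array([475.1, -26.1,  35. ,  20.3, 399. ])]
```

```bash
python3 -m pendant '[{"tx":0,"ty":0,"tz":0.03,"spin":0},{"tx":0,"ty":0,"tz":0.018,"spin":0},{"tx":0,"ty":0,"tz":0.005,"spin":0},{"tx":0,"ty":0,"tz":0,"spin":0},{"tx":0,"ty":0,"tz":0,"spin":0}]'
python3 -m pendant '[{"tx":0,"ty":0,"tz":0,"spin":0},{"tx":0,"ty":0,"tz":0,"spin":0},{"tx":0,"ty":0,"tz":0,"spin":0},{"tx":0,"ty":0,"tz":0,"spin":0},{"tx":0,"ty":0,"tz":0,"spin":0}]' 0 30
```

```text
time_s: 25.08
position: [478.1, -25.5, 9.6]
tool_rot: [0.0, 1.0, -0.001, 0.001]
ft_force: [0.0, -0.2, 0.6]
grip_width: 85.1
grip_force: 0.0
time_s: 25.7
position: [477.5, -25.4, 9.0]
tool_rot: [0.0, 1.0, -0.001, 0.001]
ft_force: [-2.7, -0.1, 5.9]
grip_width: 65.7
grip_force: 32.9
```

```bash
python3 -m pendant '[{"tx":0,"ty":0,"tz":-0.02,"spin":0},{"tx":0,"ty":0,"tz":-0.04,"spin":0},{"tx":0,"ty":0,"tz":-0.045,"spin":0},{"tx":0,"ty":0,"tz":-0.04,"spin":0},{"tx":0,"ty":0,"tz":-0.005,"spin":0}]'
python3 -m pendant '[{"tx":0.0403,"ty":0.0228,"tz":0,"spin":0},{"tx":0.0403,"ty":0.0228,"tz":0,"spin":0},{"tx":0.0403,"ty":0.0228,"tz":0,"spin":0},{"tx":0.0403,"ty":0.0228,"tz":0,"spin":0},{"tx":0.0403,"ty":0.0228,"tz":0,"spin":0}]'
python3 -m pendant '[{"tx":0,"ty":0,"tz":0.025,"spin":0},{"tx":0,"ty":0,"tz":0.015,"spin":0},{"tx":0,"ty":0,"tz":0,"spin":0},{"tx":0,"ty":0,"tz":0,"spin":0},{"tx":0,"ty":0,"tz":0,"spin":0}]'
python3 look.py pics/l1.png 678.4 -139.3 85 33.5
```

```text
time_s: 26.32
position: [478.7, -25.6, 161.5]
tool_rot: [0.001, 1.0, -0.001, 0.003]
ft_force: [0.9, -0.3, -0.9]
grip_width: 65.8
grip_force: 34.0
time_s: 26.95
position: [678.2, -140.2, 155.2]
tool_rot: [-0.001, 1.0, -0.001, -0.002]
ft_force: [0.3, 0.5, -0.1]
grip_width: 65.9
grip_force: 34.0
time_s: 27.58
position: [678.5, -139.6, 119.4]
tool_rot: [0.0, 1.0, -0.001, 0.001]
ft_force: [0.4, 0.6, -0.2]
grip_width: 65.7
grip_force: 34.0
tcp [ 678.5 -139.7  119.4] 65.78606294458481
brown pts 696 z [-3.1 11.1 12.7] y mid -0.7 front x 31.0
rim [ 679.5 -139.9   29.3   84.3  196. ]
```

View pics/l1.png

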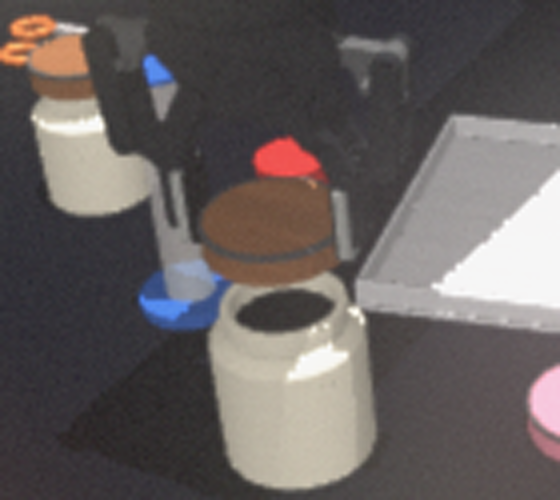

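The large lid (270,230) is level over the large jar's mouth (285,310), and the cylinder (185,290) is well clear behind.

```bash
python3 -m pendant '[{"tx":0.001,"ty":0,"tz":0.012,"spin":0},{"tx":0,"ty":0,"tz":0.012,"spin":0},{"tx":0,"ty":0,"tz":0.0045,"spin":0},{"tx":0,"ty":0,"tz":0,"spin":0},{"tx":0,"ty":0,"tz":0,"spin":0}]'
python3 -m pendant '[{"tx":0,"ty":0,"tz":0.001,"spin":0},{"tx":0,"ty":0,"tz":0,"spin":0},{"tx":0,"ty":0,"tz":0,"spin":0},{"tx":0,"ty":0,"tz":0,"spin":0},{"tx":0,"ty":0,"tz":0,"spin":0}]'
```

```text
time_s: 28.25
position: [678.9, -139.6, 90.1]
tool_rot: [-0.0, 1.0, -0.001, -0.0]
ft_force: [-3.3, 0.6, 5.4]
grip_width: 65.5
grip_force: 34.6
time_s: 28.88
position: [679.0, -139.5, 90.0]
tool_rot: [-0.0, 1.0, -0.001, -0.0]
ft_force: [-4.6, 1.5, 9.2]
grip_width: 65.3
grip_force: 35.0
```

```bash
python3 -m pendant '[{"tx":0,"ty":0,"tz":-0.0008,"spin":0},{"tx":0,"ty":0,"tz":0,"spin":0},{"tx":0,"ty":0,"tz":0,"spin":0},{"tx":0,"ty":0,"tz":0,"spin":0},{"tx":0,"ty":0,"tz":0,"spin":0}]'
python3 -m pendant '[{"tx":0,"ty":0,"tz":0,"spin":0},{"tx":0,"ty":0,"tz":0,"spin":0},{"tx":0,"ty":0,"tz":0,"spin":0},{"tx":0,"ty":0,"tz":-0.03,"spin":0},{"tx":0,"ty":0,"tz":-0.05,"spin":0}]' 1 30
python3 -m pendant '[{"tx":-0.04,"ty":-0.022,"tz":-0.02,"spin":0},{"tx":-0.04,"ty":-0.022,"tz":-0.02,"spin":0},{"tx":-0.04,"ty":-0.022,"tz":-0.02,"spin":0},{"tx":-0.04,"ty":-0.022,"tz":0,"spin":0},{"tx":-0.04,"ty":-0.022,"tz":0,"spin":0}]'
python3 -m pendant '[{"tx":0,"ty":0,"tz":0,"spin":0},{"tx":0,"ty":0,"tz":0,"spin":0},{"tx":0,"ty":0,"tz":0,"spin":0},{"tx":0,"ty":0,"tz":0,"spin":0},{"tx":0,"ty":0,"tz":0,"spin":0}]'
python3 - <<'E'
from h import *
a=get_image("top");b=get_image("scene");W=cloud(a);V=cloud(b)
cv2.imwrite("pics/end.png",b["frame"][:,:,::-1])
for n,c,h,r in[("tiny",(456.5,314.5),55,17),("small",(682.6,156),65,22.5),("med",(480.3,-338),75,28),("large",(678.4,-139.3),85,33.5)]:
    print(n,disc(W,c,r+10,h+9,h+23),disc(V,c,r+10,h+13,h+20),"jar body",disc(V,c,r+18,15,h-20))
print("cyl",disc(V,(578,-238.5),60,130,150))
E
```

```text
time_s: 29.5
position: [679.1, -139.6, 90.0]
tool_rot: [-0.0, 1.0, -0.001, -0.0]
ft_force: [-2.5, 0.7, 6.5]
grip_width: 65.6
grip_force: 34.5
time_s: 30.12
position: [677.2, -139.3, 166.6]
tool_rot: [-0.001, 1.0, -0.001, -0.003]
ft_force: [-0.1, -0.0, -0.0]
grip_width: 85.6
grip_force: 0.0
time_s: 30.75
position: [478.0, -28.7, 229.5]
tool_rot: [0.0, 1.0, -0.001, 0.0]
ft_force: [0.9, 0.2, 0.1]
grip_width: 85.4
grip_force: 0.0
time_s: 31.38
position: [479.6, -29.5, 229.1]
tool_rot: [-0.0, 1.0, -0.001, -0.0]
ft_force: [-0.1, -0.4, -0.0]
grip_width: 85.4
grip_force: 0.0
tiny [457.  315.2  17.5  70.9 227. ] [456.9 313.3  18.5  71.3 121. ] jar body [459.2 312.9  20.1  25.3 145. ]
small [682.7 156.5  22.9  81.3 377. ] [681.9 155.3  23.9  81.5 375. ] jar body [684.3 155.7  25.2  30.1 358. ]
med [ 479.1 -337.6   28.9   90.9  638. ] [ 480.3 -338.2   30.    91.5  251. ] jar body [ 490.5 -335.8   29.6   35.5  369. ]
large [ 677.5 -139.5   33.9  101.1  853. ] [ 677.  -140.    34.8  101.5  668. ] jar body [ 681.7 -139.1   36.2   40.9  814. ]
cyl [ 579.3 -239.3   15.3  142.7  156. ]
```

View pics/end.png

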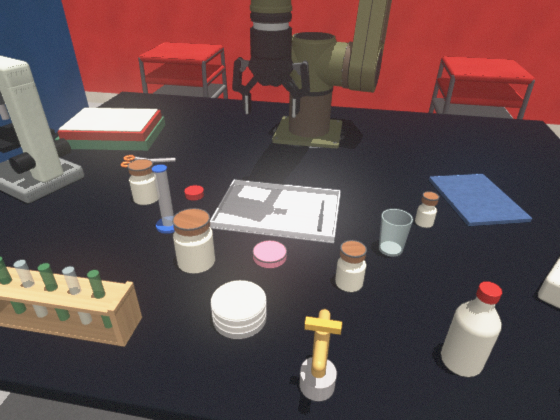

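All four lids lie flat on their jars, at (428,200), (352,252), (141,168) and (192,222). The tray holds only the forceps, and the cylinder is in place at (165,200).

```bash
python3 -c "
from rig import workorder
print(workorder.sign_off())"
```

```text
the job is handed in; nothing more can be done
None
```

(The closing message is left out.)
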